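# Slide the full bottle crate into the pump's loading bay and shut the gate

### The job

Load the dosing pump: push the crate of full bottles along the bench into the pump unit's loading bay until it is fully home against the stops, pushing low on its long side wall, near the foot, so that it slides and never tips. Then push the bay's gate shut behind the crate with a fingertip. Only push, with the fingertips or the outside of the fingers: pick up or lift nothing, and leave the other things on the bench where they are.

Things in the scene. Friction and masses are not known exactly. Their poses are not given: they have to be found in the camera images.
- crate: Grey plastic bottle crate, 200 mm long (x axis), 72 mm deep (y), smooth slippery walls 80 mm high; three capped bottles stand fast in it, tops at 130 mm. Origin: centre of its underside at bench height, z up. About 0.9 kg on grippy rubber feet: sliding takes 7 to 12 N; pushed above about 50 mm height on a long wall it tips. Both long sides alike; one faces the bay's mouth to within 30 degrees.
- pump_bay: White pump unit, 236 mm wide (x), 150 mm high, 180 mm with connectors, fixed on the bench behind its loading bay. Origin: on the bench, where the crate's origin is when it is fully home (its long axis along this x, either way round; outer long wall at y = +36 mm). y points level out of the mouth: the crate goes in along -y. Rubber stops at y = -36 mm meet its inner long wall.
- bay_mouth (a point): Middle of the bay's mouth on the bench, at bay x = 0, y = +115 mm. Two aluminium guide rails, slide-coated, 30 mm high, inner faces at bay x = -106 and +106 mm (6 mm play at each end of the crate), run straight from the pump to y = +44 mm and then flare outwards by 16 degrees up to this mouth, 250 mm wide.
- plunger (a joint): Spring plunger in the middle of the bay's back, 24 mm above the bench, pushed in by the crate: 0 = out, about 0.010 (m) with the crate against the stops. It pushes back with 1 to 3.5 N, less than the crate's friction, so the crate stays.
- gate (a joint): Steel gate bar swinging level about an upright pin: 0 = shut, bar along the bay's x, inner face 4 mm off the home crate's outer wall; grows as it opens outwards; 1.57 = along the bay's +y; stop at 2.0 rad. Stiff, 0.1 N m, stays where left. Bar 8 mm thick, 111 mm long, at heights 44 to 62 mm, passes over the rails. Starts at 1.5 to 1.7; a crate that is not home blocks it.
- gate_hinge (a point): Axis of the gate's hinge pin at bar height (53 mm), at bay x = +132, y = +44 mm: the side of the mouth away from the robot.
- gate_tab (a point): Upper part (80 mm height) of the black upright finger tab at the gate bar's free end: a round post 13 mm thick, from 42 to 98 mm height, 105 mm from the hinge pin along the bar and 4 mm to the outer side of the bar's middle plane. With the gate shut it is at bay x = +27, y = +48 mm.
- beaker: Bystander: small clear beaker, 46 mm wide, 58 mm high, standing at the back of the bench. Origin at the centre of its underside.
- marker: Bystander: marker pen, 135 mm long, lying at the back, left. Origin at the centre of its underside.
- micropipette: Bystander: hand pipette, 237 mm long, lying behind the bay. Origin about the middle of its underside.

How it is judged:
On the way, in this order (a step that is already met when the one before it is completed fails the run):
1. the crate is fully home in the bay, upright, its plunger pressed in, with the gate still open (value of joint plunger above 0.0055 m and horizontal distance between crate and pump_bay below 0.009 m and angle between the x axis of crate and the x axis of pump_bay, either way round below 0.06 rad and angle between crate's own z axis and vertical below 0.05 rad and value of joint gate above 0.4 rad), for 0.2 s.
2. the gate is shut behind the crate (value of joint gate below 0.06 rad), for 0.2 s.
At the end, for the whole second after the job is handed in: The crate stands upright and still in the bay, within 9 mm of its home position and 0.06 rad of square, with the plunger pressed in at least 5.5 mm, and the gate is shut behind it to within 0.06 rad (value of joint plunger above 0.0055 m and horizontal distance between crate and pump_bay below 0.009 m and angle between the x axis of crate and the x axis of pump_bay, either way round below 0.06 rad and angle between crate's own z axis and vertical below 0.05 rad and height (world z) of crate below 0.005 m and linear speed of crate below 0.01 m/s and value of joint gate below 0.06 rad and velocity of joint gate below 0.05 rad/s); the robot touches nothing.
It fails at once if the crate tips by more than 0.15 rad (9 degrees) (angle between crate's own z axis and vertical above 0.15 rad).
It fails at once if the crate is lifted off the bench by more than 10 mm (height (world z) of crate above 0.01 m).
It fails at once if the beaker, marker or hand pipette is moved by more than 30 mm (distance of any of beaker, marker, micropipette from where it was at the start of the episode above 0.03 m).
It also fails if it takes over 58 s, if anything falls off the work surface, if the arm or the gripper's body presses on something with over 40 N, if the wrist force passes 120 N, or if a joint passes its speed limit or range.

### The arm

A 6-joint arm with a two-finger parallel gripper is mounted at the origin on a cart in front of the work surface, level with it; the furniture and walls round the work are solid. World frame = base frame: x ahead of the robot, y to its left, z up, the work surface at z = 0. Lengths are in m, angles in rad, forces in N, time in s.
With the tool pointing down it reaches from about 0.3 to 0.85 m from the base axis. Payload 4.2 kg.
Tool frame: the origin (TCP) lies at the very end of the fingers, on their centre line; the grasp point (between the pads) lies 19 mm behind it; x points along the fingers, z is the direction in which the jaws open and shut, and the axes are right-handed (so a half turn about x gives the same grasp; the last joint's range is limited). The gripper opens to 91 mm and grips with 3 to 60 N. Pads are 32 mm wide; open, the fingers measure 118 mm over their backs; the gripper's body (76 mm by 178 mm) begins 60 mm behind the grasp point.
Start: joints at [1.19, 0.32, 1.565, -0, 1.257, -0.02], TCP at [0.203, 0.538, 0.214] pointing down, gripper open.
Joint ranges: [-3.11, 3.11], [-0.84, 2.01], [0.21, 2.61], [-1.34, 4.49], [0.05, 2.63], [-2.56, 2.56]. Speed limits (rad/s): [2.57, 2.57, 3.14, 3.14, 3.14, 3.14].

### API

Orientations are given as a 3x3 rotation matrix whose columns are the frame's x, y, z axes.
In Python, from station import ctrl gives the robot as it stands. The module is installed in compiled form; this text tells all that it offers.
- The arm moves only by the tool servo_tool, never from a script. Its argument "steps" is a list of rows, each an object with "fingers": the gripper command: -1 is shut, 1 is fully open, values between are in proportion; "offset": the shift along the world's x, y, z in cm, a list of three; "dr": the turn, a rotation vector about the world's x, y, z in degrees, a list of three. A call has 1 to 10 rows; each row shifts and turns the commanded pose from where the row before left it; what a row does not reach is not made up. A row lasts 1/12 s, in which the tool goes at most 41.7 mm and 7.16 degrees, less where a joint would pass 70% of its speed; a pose out of reach is approached as far as the arm can. A call with a gripper value outside its range is refused whole. The fingers move at their own pace and stop on an object; "force" is the grip in N (left out, the last holds). Time passes only in rows, so rows that do not move let the fingers close. It gives the time, the measured TCP pose, the force and the opening at its end, in the units of the state.
- ctrl.read_state(): the state, without advancing time (a new reading comes with each control period).
- ctrl.capture(name): name is "side" or "top"; returns a dict with "pixels" (400x640x3 uint8, red, green, blue), "intrinsics" (3x3 intrinsics, pixels), "k1" (the pictures are not rectified: a ray, as slopes to the right and down, at radius r is drawn at 1 + k1 r^2 times it, then the intrinsics apply), "R" (3x3) and "t" (3): a world point X has camera coordinates R X + t. Camera axes: x right, y down, z forward; pixel columns grow to the right and rows downward; lengths in m; the calibration is good to about 2 mm. A picture is of the moment at which its call begins. There is no depth.
- ctrl.sign_off(): hands the job in, once; it reports no verdict.
The state is a dict: "time": time; "q": joint angles; "joint_vel": joint speeds; "joint_torque": joint torques, N m; "tool_pos": TCP position; "eef_rot": TCP orientation; "force": force on the tool from outside, world axes, zero at the start; "ft_torque": the same for the moment, N m; "gripper_width": finger opening in m.
Only numpy, scipy, OpenCV 4.12 (cv2) and the standard library are available. Lean on these libraries where they do the work, as an engineer would, in place of code of your own. Each camera call takes 0.05 s, during which the arm holds its last target.

## Working session

There is one attempt and no reset: what is moved stays moved. The work goes in short steps, Python scripts to look and compute and a tool call to move; the robot and the scene stay as the last step left them, time stands still between calls to the robot, and variables do not carry over. Pictures are saved under pics/ and viewed, and the job is handed in when it is done.

Besides the shell and the picture viewer there is one more tool, called after "Call:" as name(argument=value, ...), one argument or row to a line, values as JSON. servo_tool: Moves the arm, as the interface text tells. Its arguments: {"type":"object","properties":{"steps":{"type":"array","items":{"type":"object","properties":{"fingers":{"type":"number"},"offset":{"type":"array","items":{"type":"number"}},"dr":{"type":"array","items":{"type":"number"}}}}},"force":{"type":"number"}},"required":["steps"]}

```bash
mkdir -p pics; cat > h.py <<'E'
import numpy as np, cv2
from station import ctrl
def snap(n,f):
    c=ctrl.capture(n); cv2.imwrite('pics/%s.png'%f,c['pixels'][:,:,::-1]); 
    np.savez('pics/%s.npz'%f,**{k:np.array(v) for k,v in c.items()}); return c
def ray(c,u,v):
    K=np.array(c['intrinsics']);d=np.array([(u-K[0,2])/K[0,0],(v-K[1,2])/K[1,1]])
    p=d.copy()
    for _ in range(20): p=d/(1+float(c['k1'])*(p@p))
    R=np.array(c['R']);t=np.array(c['t'])
    return -R.T@t, R.T@np.array([p[0],p[1],1])
def onz(c,u,v,z):
    o,d=ray(c,u,v); return o+d*(z-o[2])/d[2]
def proj(c,X):
    p=np.array(c['R'])@np.array(X)+np.array(c['t']);a=p[:2]/p[2];a=a*(1+float(c['k1'])*(a@a));K=np.array(c['intrinsics'])
    return K[0,0]*a[0]+K[0,2],K[1,1]*a[1]+K[1,2]
def load(f): return dict(np.load('pics/%s.npz'%f))
E
python3 - <<'E'
from h import *
for n in('top','side'):
    c=snap(n,n+'0'); print(n,-np.array(c['R']).T@c['t'],c['R'],c['k1'],c['intrinsics'])
s=ctrl.read_state()
for k in s: print(k,s[k])
E
```

```text
top [0.47770722 0.08067736 0.97547548] [[-0.02753035 -0.99956538  0.01054152]
 [-0.98740967  0.02554923 -0.15610695]
 [ 0.15576977 -0.01470648 -0.98768391]] -0.015022806258539138 [[437.82623777   0.         321.56576869]
 [  0.         437.82623777 199.36414907]
 [  0.           0.           1.        ]]
side [0.65583505 0.78569301 0.51837977] [[-0.99978111  0.01265517 -0.0166609 ]
 [ 0.02077122  0.50487239 -0.86294405]
 [-0.00250908 -0.86310122 -0.50502474]] -0.030269337244783614 [[367.84528978   0.         318.75418763]
 [  0.         367.84528978 194.08768315]
 [  0.           0.           1.        ]]
time 0.1
q [ 1.18997274e+00  3.20227427e-01  1.56555006e+00 -3.56733028e-05
  1.25738572e+00 -1.99993138e-02]
joint_vel [-0.00093773 -0.00155563 -0.00067434  0.00054611  0.00210724 -0.00114296]
joint_torque [-8.59438387e-06 -4.13336527e+01 -2.32505769e+01  7.27033569e-02
  4.22673952e-02 -8.06987100e-05]
tool_pos [0.20284479 0.53755536 0.21320737]
eef_rot [[-5.52247069e-04 -9.35610027e-01  3.53034804e-01]
 [-1.47065054e-03  3.53035236e-01  9.35608871e-01]
 [-9.99998766e-01 -2.50356700e-06 -1.57091806e-03]]
force [-0.64066176 -0.11507197 -0.18683053]
ft_torque [ 0.02196907 -0.0063462   0.09612517]
gripper_width 0.09093662392170514
```

View pics/top0.png

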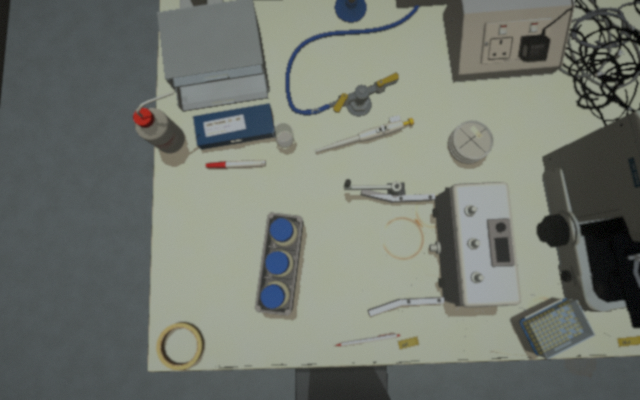

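View pics/side0.png

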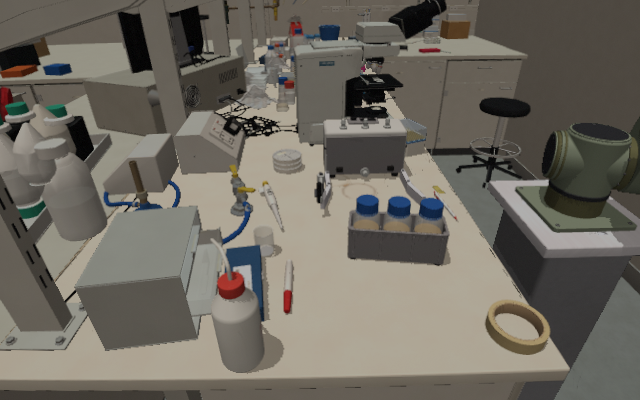

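```bash
python3 - <<'E'
from h import *
a=cv2.imread('pics/top0.png')[160:335,230:530]; cv2.imwrite('pics/tz.png',cv2.resize(a,(800,467),interpolation=2))
a=cv2.imread('pics/side0.png')[110:270,300:470]; cv2.imwrite('pics/sz.png',cv2.resize(a,(637,600),interpolation=2))
E
```

```text
(no output)
```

View pics/tz.png

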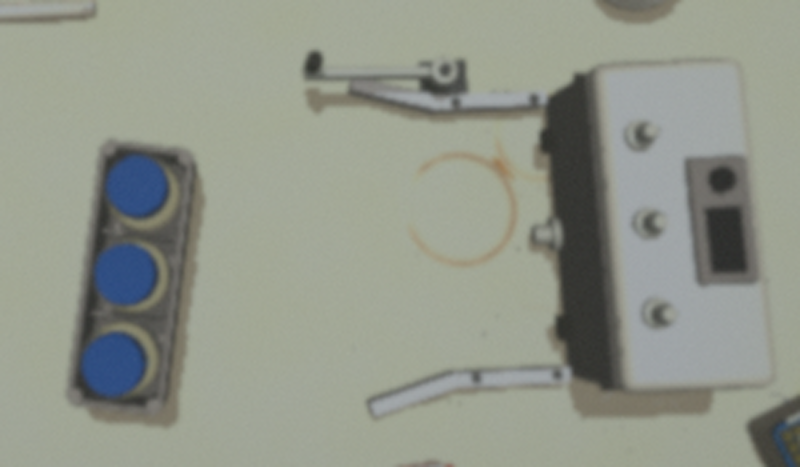

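View pics/sz.png

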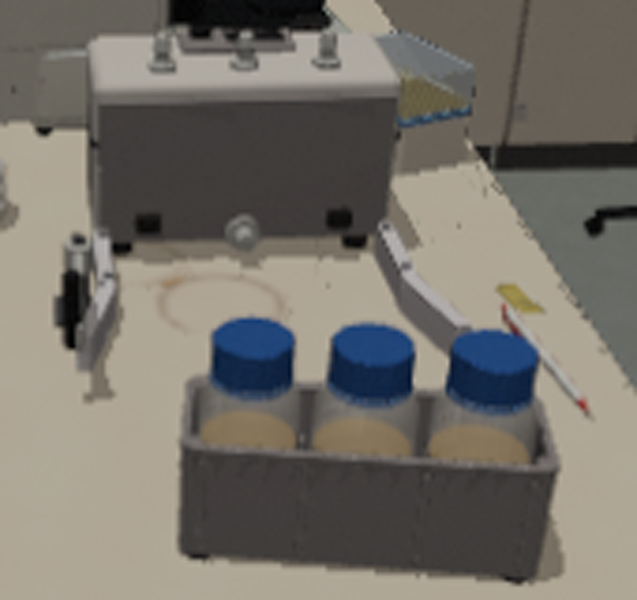

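```bash
python3 - <<'E'
from h import *
c=load('top0')
P=lambda x,y,z: onz(c,230+x/(800/300),160+y/(467/175),z)[:2]
cr=np.array([P(*p,.08) for p in[(106,143),(190,153),(155,408),(70,398)]])
print('crate',cr.round(4),cr.mean(0)); print(np.linalg.norm(np.roll(cr,-1,0)-cr,axis=1))
ax=(cr[0]+cr[1]-cr[2]-cr[3]);print('yaw of x axis',np.degrees(np.arctan2(ax[1],ax[0])))
cp=np.array([P(*p,.13) for p in[(137,186),(126,273),(113,364)]]);print('caps',cp.round(4));d=cp[0]-cp[2];print(np.degrees(np.arctan2(d[1],d[0])))
# cap centroids by mask
hsv=cv2.cvtColor(c['pixels'],cv2.COLOR_RGB2HSV)
m=cv2.inRange(hsv,(100,120,60),(125,255,255)); n,l,st,ce=cv2.connectedComponentsWithStats(m)
for i in range(1,n):
    if 200<st[i,4]<900: print(st[i],ce[i],onz(c,*ce[i],.13)[:2].round(4))
for nm,x,y,z in[('railF end',545,107,.03),('railF bend',435,112,.03),('railF mouth',348,95,.03),('railN end',568,366,.03),('railN bend',450,372,.03),('railN mouth',370,402,.03),('hinge',445,70,.07),('tabtop',313,60,.098),('tabtop',313,60,.098),('pumpF',597,65,.15),('pumpN',628,388,.15),('plunger tip',535,235,.024)]:
    print(nm,P(x,y,z).round(4))
E
```

```text
crate [[0.5921 0.1748]
 [0.5826 0.1101]
 [0.392  0.1402]
 [0.4011 0.2035]] [0.49194983 0.1571342 ]
[0.06531653 0.19292179 0.06393911 0.19314126]
yaw of x axis -8.747103400539746
caps [[0.5537 0.1474]
 [0.4915 0.1561]
 [0.428  0.1661]]
-8.458301652520575
[336   0  29  21 419] [350.07637232  10.15990453] [ 1.0129 -0.0031]
[287   6 131 108 387] [333.40826873  51.36950904] [0.9204 0.035 ]
[195 107  74  38 759] [226.07246377 125.13438735] [0.7667 0.2555]
[270 219  22  22 372] [280.82526882 229.30645161] [0.5545 0.1484]
[266 252  22  22 386] [276.45336788 262.34196891] [0.4915 0.1576]
[261 285  23  23 407] [271.88452088 296.22850123] [0.4283 0.167 ]
railF end [ 0.6188 -0.1808]
railF bend [ 0.617  -0.0898]
railF mouth [ 0.633  -0.0189]
railN end [ 0.4102 -0.1852]
railN bend [ 0.4083 -0.0908]
railN mouth [ 0.387  -0.0262]
hinge [ 0.6444 -0.0923]
tabtop [0.6496 0.0139]
tabtop [0.6496 0.0139]
pumpF [ 0.6306 -0.1875]
pumpN [ 0.4026 -0.1922]
plunger tip [ 0.5147 -0.1672]
```

Call:
servo_tool(
  steps=[
    {"fingers": 1, "offset": [2.4, -2.4, -0.5], "dr": [0, 0, -7]},
    {"fingers": 1, "offset": [2.4, -2.4, -0.5], "dr": [0, 0, -7]},
    {"fingers": 1, "offset": [2.4, -2.4, -0.5], "dr": [0, 0, -7]},
    {"fingers": 1, "offset": [2.4, -2.4, -0.5], "dr": [0, 0, -7]},
    {"fingers": 1, "offset": [2.4, -2.4, -0.5], "dr": [0, 0, -7]},
    {"fingers": 1, "offset": [2.4, -2.4, -0.5], "dr": [0, 0, -7]},
    {"fingers": 1, "offset": [2.4, -2.4, -0.5], "dr": [0, 0, -7]},
    {"fingers": 1, "offset": [2.4, -2.4, -0.5], "dr": [0, 0, -7]},
    {"fingers": 1, "offset": [2.4, -2.4, -0.5], "dr": [0, 0, -7]},
    {"fingers": 1, "offset": [2.4, -2.4, -0.5], "dr": [0, 0, -7]},
  ],
)

```text
time: 0.93
tool_pos: [0.4437, 0.2965, 0.1634]
eef_rot: [[-0.001, 0.018, 1.0], [-0.0, 1.0, -0.018], [-1.0, -0.0, -0.001]]
force: [-0.0, 0.3, 0.3]
gripper_width: 0.091
```

Call:
servo_tool(
  steps=[
    {"fingers": 1, "offset": [0.3, -0.3, -1.4], "dr": [0, 0, -7]},
    {"fingers": 1, "offset": [0.4, -0.3, -1.4], "dr": [-6.2, 0.8, 0]},
    {"fingers": 1, "offset": [0.4, -0.3, -1.4], "dr": [-6.2, 0.8, 0]},
    {"fingers": 1, "offset": [0.4, -0.3, -1.4], "dr": [-6.2, 0.8, 0]},
    {"fingers": 1, "offset": [0.4, -0.3, -1.4], "dr": [-6.2, 0.8, 0]},
    {"fingers": 1, "offset": [0.4, -0.8, -1.4]},
    {"fingers": 1, "offset": [0, -0.8, -1.4]},
    {"fingers": 1, "offset": [0, -0.8, -1.4]},
    {"fingers": 1, "offset": [0, -0.8, -1.4]},
    {"fingers": 1, "offset": [0, -0.6, -1.4]},
  ],
)

```text
$.steps[5]: bad value
```

```bash
python3 - <<'E'
from h import *
c=snap('top','t1');s=snap('side','s1')
a=np.hstack([c['pixels'][150:350,200:400],s['pixels'][120:320,270:470]])[:,:,::-1]
cv2.imwrite('pics/z1.png',cv2.resize(a,(800,400),interpolation=2)); print(ctrl.read_state()['tool_pos'],ctrl.read_state()['q'])
E
```

```text
[0.44525639 0.29459648 0.16277905] [ 0.56403193  0.29506859  1.73676742 -0.00188701  1.11145305  0.58320936]
```

View pics/z1.png

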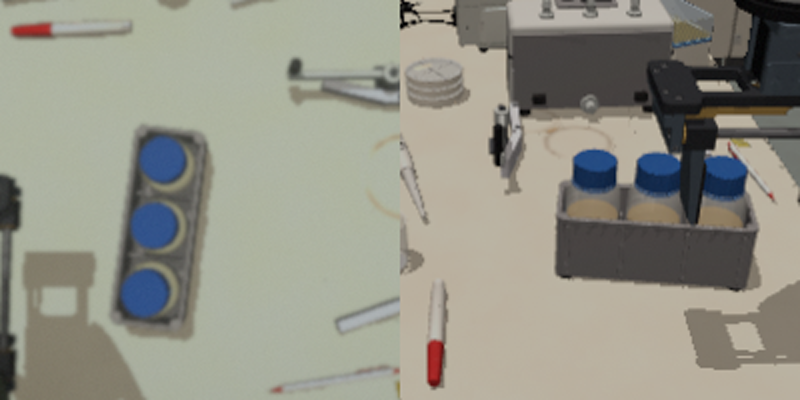

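The picture shows the crate undisturbed, with the gripper at its +y side (left edge of the top view). The call was refused because `dr` was missing from some rows, so I'm sending it again.

Call:
servo_tool(
  steps=[
    {"fingers": 1, "offset": [0.3, -0.3, -1.4], "dr": [0, 0, -7]},
    {"fingers": 1, "offset": [0.4, -0.3, -1.4], "dr": [-6.2, 0.8, 0]},
    {"fingers": 1, "offset": [0.4, -0.3, -1.4], "dr": [-6.2, 0.8, 0]},
    {"fingers": 1, "offset": [0.4, -0.3, -1.4], "dr": [-6.2, 0.8, 0]},
    {"fingers": 1, "offset": [0.4, -0.3, -1.4], "dr": [-6.2, 0.8, 0]},
    {"fingers": 1, "offset": [0.4, -0.8, -1.4], "dr": [0, 0, 0]},
    {"fingers": 1, "offset": [0, -0.8, -1.4], "dr": [0, 0, 0]},
    {"fingers": 1, "offset": [0, -0.8, -1.4], "dr": [0, 0, 0]},
    {"fingers": 1, "offset": [0, -0.8, -1.4], "dr": [0, 0, 0]},
    {"fingers": 1, "offset": [0, -0.6, -1.4], "dr": [0, 0, 0]},
  ],
)

```text
time: 1.87
tool_pos: [0.4652, 0.2451, 0.023]
eef_rot: [[-0.054, 0.12, 0.991], [-0.42, 0.898, -0.131], [-0.906, -0.423, 0.001]]
force: [0.5, -0.0, -1.0]
gripper_width: 0.0911
```

```bash
python3 - <<'E'
from h import *
c=snap('top','t2');s=snap('side','s2')
a=np.hstack([c['pixels'][150:350,200:400],s['pixels'][120:320,270:470]])[:,:,::-1]
cv2.imwrite('pics/z2.png',cv2.resize(a,(800,400),interpolation=2)); print(ctrl.read_state()['tool_pos'],ctrl.read_state()['q'])
E
```

```text
[0.46392812 0.24390433 0.02214541] [ 0.65462094  0.59579001  1.7307189  -0.33269346  1.15952071  0.97425318]
```

View pics/z2.png

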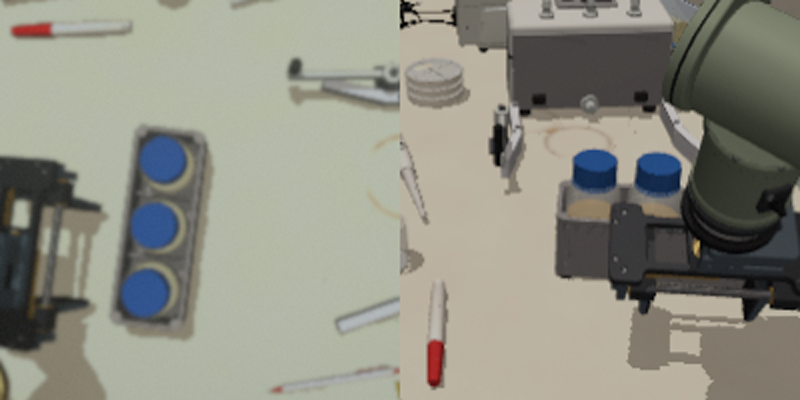

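Call:
servo_tool(
  steps=[
    {"fingers": 1, "offset": [-0.05, -0.6, -0.1], "dr": [0, 0, 0]},
    {"fingers": 1, "offset": [-0.05, -0.6, -0.1], "dr": [0, 0, 0]},
    {"fingers": 1, "offset": [-0.05, -0.6, 0], "dr": [0, 0, 0]},
    {"fingers": 1, "offset": [-0.05, -0.6, 0], "dr": [0, 0, 0]},
    {"fingers": 1, "offset": [0, -0.4, 0], "dr": [0, 0, 0]},
    {"fingers": 1, "offset": [0, -0.3, 0], "dr": [0, 0, 0]},
    {"fingers": 1, "offset": [0, -0.3, 0], "dr": [0, 0, 0]},
  ],
)

```text
time: 2.55
tool_pos: [0.4643, 0.2134, 0.0223]
eef_rot: [[-0.053, 0.125, 0.991], [-0.413, 0.9, -0.136], [-0.909, -0.417, 0.004]]
force: [-2.7, 8.3, 3.2]
gripper_width: 0.0913
```

Call:
servo_tool(
  steps=[
    {"fingers": 1, "offset": [0, -0.4, 0], "dr": [0, 0, 1.5]},
    {"fingers": 1, "offset": [0, -0.4, 0], "dr": [0, 0, 1.5]},
    {"fingers": 1, "offset": [0, -0.4, 0], "dr": [0, 0, 1.5]},
    {"fingers": 1, "offset": [0, -0.4, 0], "dr": [0, 0, 1.5]},
    {"fingers": 1, "offset": [0, -0.4, 0], "dr": [0, 0, 1.5]},
    {"fingers": 1, "offset": [0.05, -0.4, 0], "dr": [0, 0, 1.5]},
    {"fingers": 1, "offset": [0.05, -0.4, 0], "dr": [0, 0, 1.5]},
    {"fingers": 1, "offset": [0.05, -0.4, 0], "dr": [0, 0, 1.5]},
  ],
)

```text
time: 3.22
tool_pos: [0.4649, 0.1805, 0.022]
eef_rot: [[0.034, -0.066, 0.997], [-0.418, 0.906, 0.074], [-0.908, -0.419, 0.003]]
force: [-4.1, 7.2, 2.4]
gripper_width: 0.0912
```

```bash
cat >> h.py <<'E'
def crate(f):
    c=snap('top',f); hsv=cv2.cvtColor(c['pixels'],cv2.COLOR_RGB2HSV)
    m=cv2.inRange(hsv,(100,120,60),(125,255,255)); n,l,st,ce=cv2.connectedComponentsWithStats(m)
    P=[]
    for i in range(1,n):
        if 80<st[i,4]<600 and 150<ce[i][1]<360: P.append(onz(c,*ce[i],.13)[:2]); print(st[i],P[-1].round(4))
    P=np.array(sorted(P,key=lambda p:p[0]));d=P[-1]-P[0]
    print('centre',P.mean(0).round(4),'yaw',np.degrees(np.arctan2(d[1],d[0])).round(2))
    cv2.imwrite('pics/%sz.png'%f,cv2.resize(c['pixels'][150:350,200:500,::-1],(750,500),interpolation=2))
    s=ctrl.read_state();print(s['time'],s['tool_pos'].round(4) if hasattr(s['tool_pos'],'round') else s['tool_pos'],s['force'])
E
python3 -c "
from h import *
crate('t3')"
```

```text
[278 213  22  22 369] [0.5659 0.134 ]
[280 246  22  22 377] [0.5023 0.1303]
[282 279  23  23 398] [0.4388 0.1264]
centre [0.5023 0.1302] yaw 3.42
3.2667 [0.4647 0.1795 0.0222] [-2.00536302  3.78429572  0.53543358]
```

View pics/t3z.png

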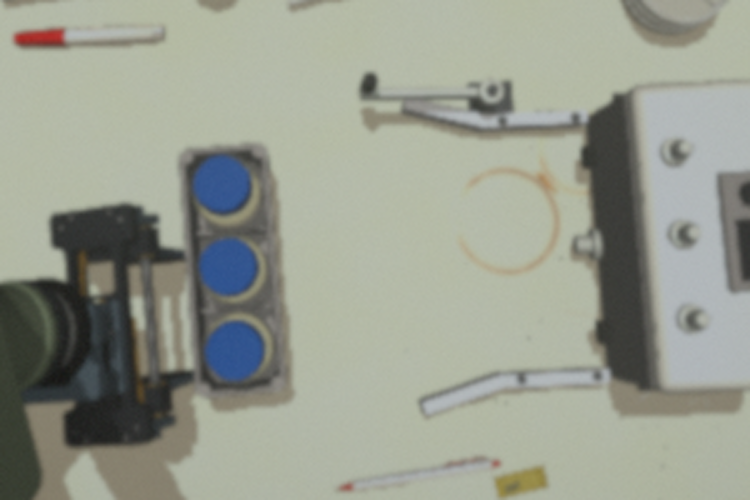

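Call:
servo_tool(
  steps=[
    {"fingers": 1, "offset": [0.3, -0.4, 0], "dr": [0, 0, 0]},
    {"fingers": 1, "offset": [0.4, -0.5, 0], "dr": [0, 0, 0]},
    {"fingers": 1, "offset": [0.4, -0.5, 0], "dr": [0, 0, 0]},
    {"fingers": 1, "offset": [0.4, -0.5, 0], "dr": [0, 0, 0]},
    {"fingers": 1, "offset": [0.4, -0.5, 0], "dr": [0, 0, 0]},
    {"fingers": 1, "offset": [0.4, -0.5, 0], "dr": [0, 0, 0]},
    {"fingers": 1, "offset": [0.4, -0.5, 0], "dr": [0, 0, 0]},
    {"fingers": 1, "offset": [0.4, -0.5, 0], "dr": [0, 0, 0]},
    {"fingers": 1, "offset": [0.4, -0.5, 0], "dr": [0, 0, 0]},
    {"fingers": 1, "offset": [0.4, -0.5, 0], "dr": [0, 0, 0]},
  ],
)

```text
time: 4.1
tool_pos: [0.5039, 0.1311, 0.0216]
eef_rot: [[0.033, -0.067, 0.997], [-0.419, 0.905, 0.074], [-0.908, -0.42, 0.002]]
force: [-3.5, 5.0, 0.0]
gripper_width: 0.0911
```

```bash
python3 -c "
from h import *
crate('t4')"
```

```text
[303 197  21  22 371] [0.5953 0.0857]
[306 230  21  22 370] [0.5318 0.081 ]
[309 263  22  22 375] [0.4682 0.0763]
centre [0.5318 0.081 ] yaw 4.23
4.15 [0.5047 0.1301 0.0218] [-1.04522489  4.22661637 -1.56988224]
```

View pics/t4z.png

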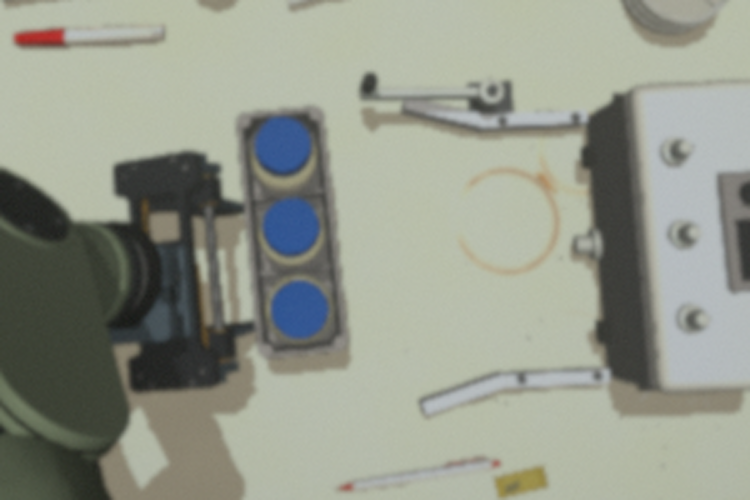

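Call:
servo_tool(
  steps=[
    {"fingers": 1, "offset": [0, 0.8, 0], "dr": [0, 0, 0]},
    {"fingers": 1, "offset": [1.0, 0.4, 0], "dr": [0, 0, 0]},
    {"fingers": 1, "offset": [1.4, 0, 0], "dr": [0, 0, 0]},
    {"fingers": 1, "offset": [1.4, 0, 0], "dr": [0, 0, 0]},
    {"fingers": 1, "offset": [0.2, 0, 0], "dr": [0, 0, -1]},
    {"fingers": 1, "offset": [0, -0.5, 0], "dr": [0, 0, -1]},
    {"fingers": 1, "offset": [0, -0.4, 0], "dr": [0, 0, -1]},
    {"fingers": 1, "offset": [-0.1, -0.4, 0], "dr": [0, 0, 0]},
    {"fingers": 1, "offset": [-0.15, -0.4, 0], "dr": [0, 0, 0]},
    {"fingers": 1, "offset": [-0.15, -0.4, 0], "dr": [0, 0, 0]},
  ],
)

```text
time: 4.98
tool_pos: [0.5418, 0.1226, 0.0221]
eef_rot: [[0.016, -0.02, 1.0], [-0.419, 0.908, 0.025], [-0.908, -0.419, 0.007]]
force: [2.7, 6.2, -0.8]
gripper_width: 0.091
```

```bash
python3 -c "
from h import *
crate('t5')"
```

```text
[310 198  21  22 371] [0.5928 0.0718]
[311 231  22  22 374] [0.529  0.0702]
[313 264  22  23 368] [0.4653 0.0687]
centre [0.529  0.0702] yaw 1.39
5.0333 [0.541  0.1217 0.0222] [ 2.53104659  5.45674388 -0.40729328]
```

Call:
servo_tool(
  steps=[
    {"fingers": 1, "offset": [-0.2, -0.5, 0], "dr": [0, 0, 0]},
    {"fingers": 1, "offset": [-0.2, -0.5, 0], "dr": [0, 0, 0]},
    {"fingers": 1, "offset": [-0.2, -0.5, 0], "dr": [0, 0, 0]},
    {"fingers": 1, "offset": [-0.2, -0.5, 0], "dr": [0, 0, 0]},
    {"fingers": 1, "offset": [-0.2, -0.5, 0], "dr": [0, 0, 0]},
    {"fingers": 1, "offset": [-0.2, -0.5, 0], "dr": [0, 0, 0]},
    {"fingers": 1, "offset": [-0.2, -0.5, 0], "dr": [0, 0, 0]},
    {"fingers": 1, "offset": [-0.2, -0.5, 0], "dr": [0, 0, 0]},
    {"fingers": 1, "offset": [-0.2, -0.5, 0], "dr": [0, 0, 0]},
  ],
)

```text
time: 5.78
tool_pos: [0.5236, 0.0775, 0.0222]
eef_rot: [[0.016, -0.019, 1.0], [-0.419, 0.908, 0.024], [-0.908, -0.419, 0.006]]
force: [2.6, 6.1, 0.4]
gripper_width: 0.0913
```

```bash
python3 -c "
from h import *
crate('t6')"
```

```text
[333 207  22  22 374] [0.5747 0.027 ]
[334 240  23  22 375] [0.5111 0.0253]
[336 273  23  23 393] [0.4476 0.0239]
centre [0.5112 0.0254] yaw 1.37
5.8333 [0.5227 0.0763 0.0222] [ 1.80854025  4.64450276 -1.04125051]
```

View pics/t6z.png

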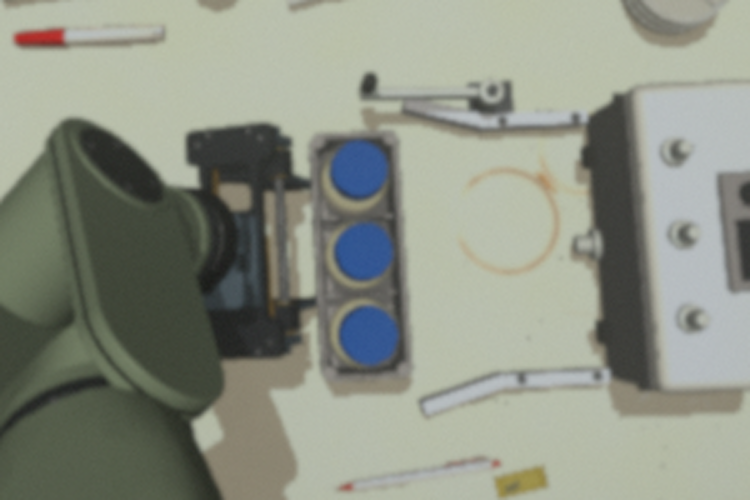

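Call:
servo_tool(
  steps=[
    {"fingers": 1, "offset": [0, -0.5, 0], "dr": [0, 0, 0]},
    {"fingers": 1, "offset": [0, -0.5, 0], "dr": [0, 0, 0]},
    {"fingers": 1, "offset": [0, -0.5, 0], "dr": [0, 0, 0]},
    {"fingers": 1, "offset": [0, -0.5, 0], "dr": [0, 0, 0]},
    {"fingers": 1, "offset": [0, -0.5, 0], "dr": [0, 0, 0]},
    {"fingers": 1, "offset": [0, -0.5, 0], "dr": [0, 0, 0]},
    {"fingers": 1, "offset": [0, -0.5, 0], "dr": [0, 0, 0]},
    {"fingers": 1, "offset": [0, -0.5, 0], "dr": [0, 0, 0]},
    {"fingers": 1, "offset": [0, -0.5, 0], "dr": [0, 0, 0]},
    {"fingers": 1, "offset": [0, -0.5, 0], "dr": [0, 0, 0]},
  ],
)

```text
time: 6.67
tool_pos: [0.5226, 0.0276, 0.0221]
eef_rot: [[0.013, -0.018, 1.0], [-0.419, 0.908, 0.022], [-0.908, -0.42, 0.004]]
force: [0.5, 8.3, 1.3]
gripper_width: 0.0909
```

```bash
python3 -c "
from h import *
crate('t7')"
```

```text
[358 206  22  23 382] [ 0.5741 -0.0229]
[360 239  23  22 392] [ 0.5104 -0.0244]
[362 273  23  22 402] [ 0.4466 -0.0254]
centre [ 0.5104 -0.0243] yaw 1.13
6.7167 [0.5223 0.0264 0.0221] [1.32112116 4.87453987 0.10099412]
```

View pics/t7z.png

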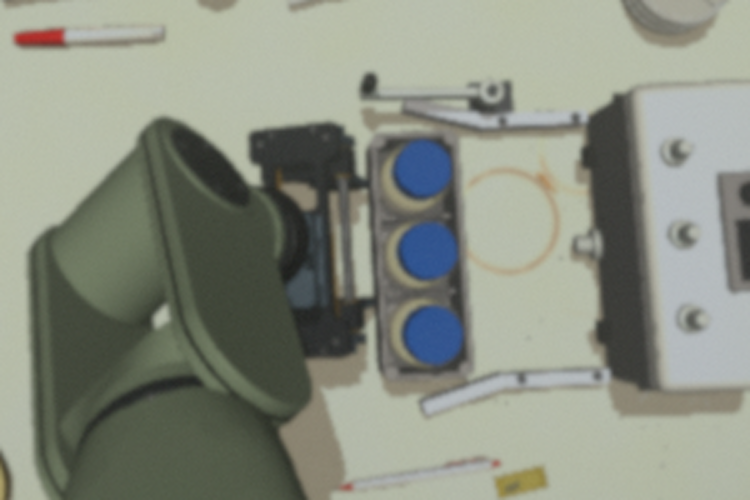

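Call:
servo_tool(
  steps=[
    {"fingers": 1, "offset": [0.04, -0.5, 0], "dr": [0, 0, 0]},
    {"fingers": 1, "offset": [0.04, -0.5, 0], "dr": [0, 0, 0]},
    {"fingers": 1, "offset": [0.04, -0.5, 0], "dr": [0, 0, 0]},
    {"fingers": 1, "offset": [0.04, -0.5, 0], "dr": [0, 0, 0]},
    {"fingers": 1, "offset": [0.04, -0.5, 0], "dr": [0, 0, 0]},
    {"fingers": 1, "offset": [0.03, -0.5, 0], "dr": [0, 0, 0]},
    {"fingers": 1, "offset": [0.03, -0.5, 0], "dr": [0, 0, 0]},
    {"fingers": 1, "offset": [0.02, -0.5, 0], "dr": [0, 0, 0]},
    {"fingers": 1, "offset": [0.02, -0.5, 0], "dr": [0, 0, 0]},
    {"fingers": 1, "offset": [0.02, -0.5, 0], "dr": [0, 0, 0]},
  ],
)

```text
time: 7.55
tool_pos: [0.5254, -0.0225, 0.022]
eef_rot: [[0.013, -0.018, 1.0], [-0.42, 0.907, 0.022], [-0.908, -0.42, 0.004]]
force: [0.3, 8.4, 2.5]
gripper_width: 0.0912
```

```bash
python3 -c "
from h import *
crate('t8')"
```

```text
[384 204  21  22 376] [ 0.5768 -0.0724]
[385 237  23  22 403] [ 0.5132 -0.0738]
[388 270  23  23 415] [ 0.4495 -0.075 ]
centre [ 0.5132 -0.0738] yaw 1.18
7.6 [ 0.5253 -0.0235  0.0221] [-0.39873157  4.70607056  1.2362002 ]
```

View pics/t8z.png

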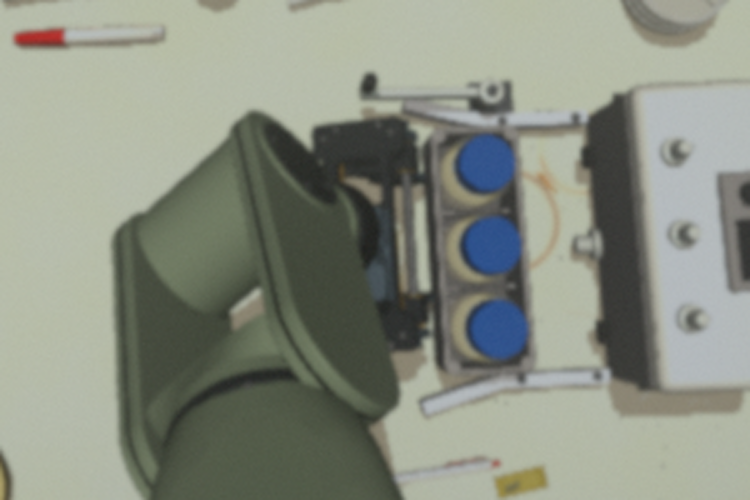

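Call:
servo_tool(
  steps=[
    {"fingers": 1, "offset": [0, -0.5, 0], "dr": [0, 0, 0]},
    {"fingers": 1, "offset": [0, -0.5, 0], "dr": [0, 0, 0]},
    {"fingers": 1, "offset": [0, -0.5, 0], "dr": [0, 0, 0]},
    {"fingers": 1, "offset": [0, -0.5, 0], "dr": [0, 0, 0]},
    {"fingers": 1, "offset": [0, -0.5, 0], "dr": [0, 0, 0]},
    {"fingers": 1, "offset": [0, -0.5, 0], "dr": [0, 0, 0]},
    {"fingers": 1, "offset": [0, -0.5, 0], "dr": [0, 0, 0]},
    {"fingers": 1, "offset": [0, -0.5, 0], "dr": [0, 0, 0]},
    {"fingers": 1, "offset": [0, -0.5, 0], "dr": [0, 0, 0]},
  ],
)

```text
time: 8.35
tool_pos: [0.5255, -0.0675, 0.022]
eef_rot: [[0.013, -0.018, 1.0], [-0.42, 0.907, 0.022], [-0.907, -0.42, 0.004]]
force: [0.5, 8.9, 3.1]
gripper_width: 0.0914
```

```bash
python3 -c "
from h import *
crate('t9')"
```

```text
[406 204  22  22 383] [ 0.5767 -0.1169]
[408 236  23  23 413] [ 0.5131 -0.1181]
[411 269  23  24 422] [ 0.4494 -0.1193]
centre [ 0.5131 -0.1181] yaw 1.09
8.4 [ 0.5253 -0.0686  0.0221] [-0.28760042  4.90513232  0.64358037]
```

View pics/t9z.png

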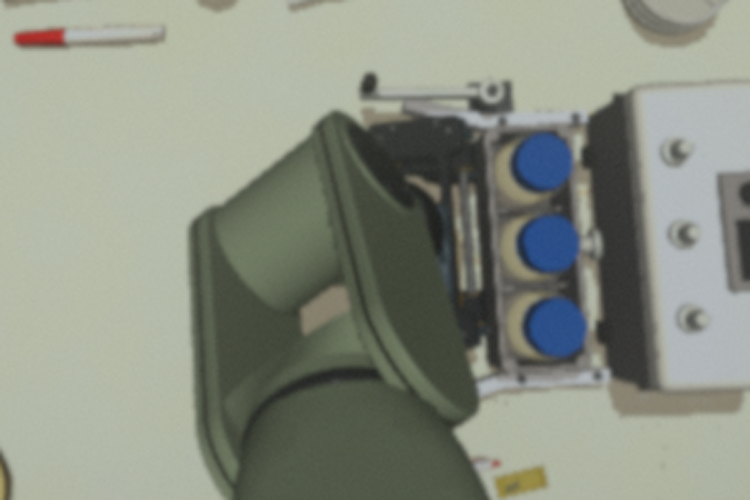

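Nearly home: the plunger tip at (595,243) is about to be touched. I'll finish slowly and watch the force.

Call:
servo_tool(
  steps=[
    {"fingers": 1, "offset": [0, -0.4, 0], "dr": [0, 0, 0]},
    {"fingers": 1, "offset": [0, -0.4, 0], "dr": [0, 0, 0]},
    {"fingers": 1, "offset": [0, -0.3, 0], "dr": [0, 0, 0]},
    {"fingers": 1, "offset": [0, -0.3, 0], "dr": [0, 0, 0]},
  ],
)

```text
time: 8.73
tool_pos: [0.5257, -0.081, 0.0219]
eef_rot: [[0.013, -0.018, 1.0], [-0.419, 0.908, 0.022], [-0.908, -0.419, 0.005]]
force: [-0.3, 12.9, 3.7]
gripper_width: 0.0912
```

Call:
servo_tool(
  steps=[
    {"fingers": 1, "offset": [0, -0.2, 0], "dr": [0, 0, 0]},
    {"fingers": 1, "offset": [0, -0.2, 0], "dr": [0, 0, 0]},
  ],
)

```text
time: 8.9
tool_pos: [0.5258, -0.0846, 0.022]
eef_rot: [[0.014, -0.017, 1.0], [-0.419, 0.908, 0.022], [-0.908, -0.419, 0.005]]
force: [0.4, 12.8, 4.8]
gripper_width: 0.091
```

```bash
python3 -c "
from h import *
crate('t10')"
```

```text
[415 203  23  22 388] [ 0.577  -0.1341]
[417 236  23  22 414] [ 0.5133 -0.1349]
[419 269  25  23 428] [ 0.4498 -0.1364]
centre [ 0.5134 -0.1351] yaw 1.02
8.95 [ 0.5257 -0.085   0.022 ] [7.67292929e-04 1.16902311e+01 1.26664924e+00]
```

Call:
servo_tool(
  steps=[
    {"fingers": 1, "offset": [0, -0.2, 0], "dr": [0, 0, 0]},
    {"fingers": 1, "offset": [0, -0.1, 0], "dr": [0, 0, 0]},
  ],
)

```text
time: 9.12
tool_pos: [0.5259, -0.0867, 0.0219]
eef_rot: [[0.014, -0.016, 1.0], [-0.417, 0.909, 0.021], [-0.909, -0.417, 0.006]]
force: [-1.9, 20.2, 7.9]
gripper_width: 0.0911
```

Call:
servo_tool(
  steps=[
    {"fingers": 1, "offset": [0, -0.2, 0], "dr": [0, 0, 0]},
    {"fingers": 1, "offset": [0, -0.1, 0], "dr": [0, 0, 0]},
  ],
)

```text
time: 9.28
tool_pos: [0.526, -0.087, 0.0219]
eef_rot: [[0.015, -0.014, 1.0], [-0.413, 0.911, 0.019], [-0.911, -0.413, 0.008]]
force: [-5.1, 33.3, 14.2]
gripper_width: 0.0911
```

Call:
servo_tool(
  steps=[
    {"fingers": 1, "offset": [0, 0.2, 0], "dr": [0, 0, 0]},
    {"fingers": 1, "offset": [0, 0.2, 0], "dr": [0, 0, 0]},
    {"fingers": 1, "offset": [0, 0.4, 0], "dr": [0, 0, 0]},
    {"fingers": 1, "offset": [0, 1.0, 0], "dr": [0, 0, 0]},
    {"fingers": 1, "offset": [0, 2.0, 0], "dr": [0, 0, 0]},
    {"fingers": 1, "offset": [0, 2.5, 0], "dr": [0, 0, 0]},
    {"fingers": 1, "offset": [0, 2.5, 0], "dr": [0, 0, 0]},
    {"fingers": 1, "offset": [0, 2.5, 0], "dr": [0, 0, 0]},
    {"fingers": 1, "offset": [0, 2.5, 0], "dr": [0, 0, 0]},
  ],
)

```text
time: 10.03
tool_pos: [0.5245, 0.0456, 0.0219]
eef_rot: [[0.01, -0.02, 1.0], [-0.424, 0.905, 0.023], [-0.906, -0.424, 0.0]]
force: [0.6, -0.5, -0.0]
gripper_width: 0.0911
```

```bash
python3 -c "
from h import *
crate('t11')
s=snap('side','s11');cv2.imwrite('pics/s11z.png',cv2.resize(s['pixels'][100:260,280:480,::-1],(750,600),interpolation=2))"
```

```text
[416 203  22  22 377] [ 0.5771 -0.1361]
[419 236  22  22 392] [ 0.5134 -0.1372]
[421 269  23  23 408] [ 0.4497 -0.1383]
centre [ 0.5134 -0.1372] yaw 1.0
10.0833 [0.5259 0.05   0.0216] [ 0.8631286   4.02896003 -0.6311031 ]
```

View pics/t11z.png

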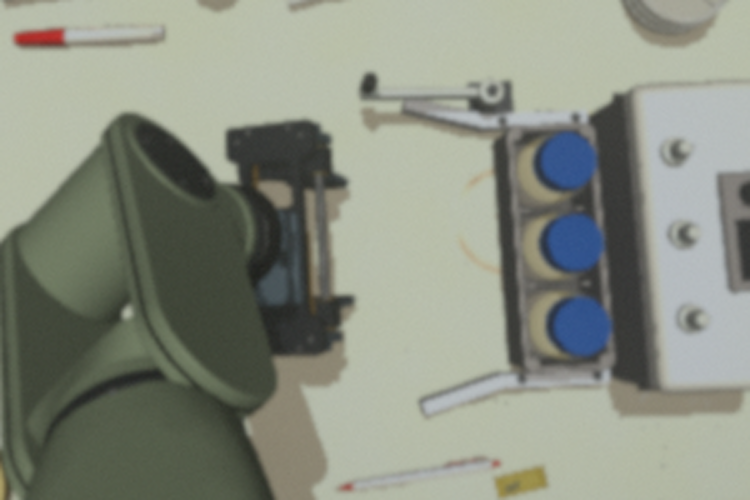

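View pics/s11z.png

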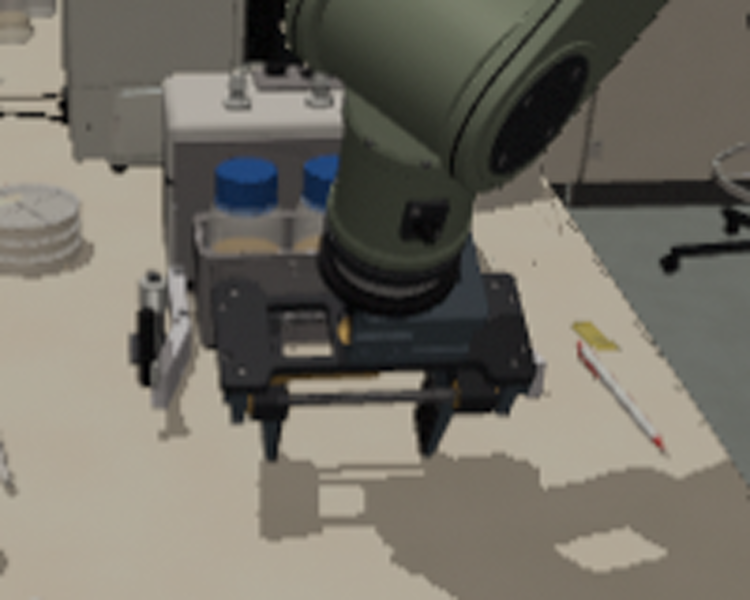

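Call:
servo_tool(
  steps=[
    {"fingers": -1, "offset": [0, 0, 1.1], "dr": [6.2, 0.1, 0]},
    {"fingers": -1, "offset": [0, 0, 1.1], "dr": [6.2, 0.1, 0]},
    {"fingers": -1, "offset": [0, 0, 1.1], "dr": [6.2, 0.1, 0]},
    {"fingers": -1, "offset": [0, 0, 1.1], "dr": [6.2, 0.1, 0]},
    {"fingers": -1, "offset": [0, 0, 1.2], "dr": [0, 0, -7]},
    {"fingers": -1, "offset": [0, 0, 1.2], "dr": [0, 0, -7]},
    {"fingers": -1, "offset": [0, 0, 1.2], "dr": [0, 0, -7]},
    {"fingers": -1, "offset": [0, 0, 1.2], "dr": [0, 0, -7]},
    {"fingers": -1, "offset": [0, 0, 1.2], "dr": [0, 0, -7]},
    {"fingers": -1, "offset": [0, 0, 1.2], "dr": [0, 0, -7]},
  ],
)

```text
time: 10.97
tool_pos: [0.5242, 0.044, 0.1381]
eef_rot: [[-0.001, 0.658, 0.753], [-0.007, 0.753, -0.658], [-1.0, -0.006, 0.004]]
force: [-0.2, 0.8, 0.1]
gripper_width: 0.0275
```

Call:
servo_tool(
  steps=[
    {"fingers": -1, "offset": [2.0, -0.4, 0], "dr": [0, 0, -6]},
    {"fingers": -1, "offset": [2.0, -0.4, 0], "dr": [0, 0, -6]},
    {"fingers": -1, "offset": [2.0, -0.4, 0], "dr": [0, 0, -6]},
    {"fingers": -1, "offset": [2.0, -0.4, 0], "dr": [0, 0, -6]},
    {"fingers": -1, "offset": [2.0, -0.4, 0], "dr": [0, 0, -6]},
    {"fingers": -1, "offset": [2.0, -0.4, 0], "dr": [0, 0, -6]},
    {"fingers": -1, "offset": [2.0, -0.4, 0], "dr": [0, 0, -6]},
    {"fingers": -1, "offset": [2.0, -0.4, 0], "dr": [0, 0, -6]},
    {"fingers": -1, "offset": [0.2, 0, 0], "dr": [0, 0, 0]},
  ],
)

```text
time: 11.72
tool_pos: [0.6894, 0.0112, 0.1368]
eef_rot: [[-0.004, 1.0, 0.018], [-0.007, 0.018, -1.0], [-1.0, -0.004, 0.007]]
force: [-0.8, 0.7, -0.3]
gripper_width: 0.0005
```

```bash
python3 -c "
from h import *
crate('t12')
s=snap('side','s12');cv2.imwrite('pics/s12z.png',cv2.resize(s['pixels'][80:260,240:465,::-1],(750,600),interpolation=2))
print(ctrl.read_state()['eef_rot'],ctrl.read_state()['q'],ctrl.read_state()['gripper_width'])"
```

```text
Traceback (most recent call last):
  File "h.py", line 24, in crate
    P=np.array(sorted(P,key=lambda p:p[0]));d=P[-1]-P[0]
                                              ~^^^^
IndexError: index -1 is out of bounds for axis 0 with size 0
```

Call:
servo_tool(
  steps=[
    {"fingers": -1, "offset": [0, 0, -1.1], "dr": [0, 0, 0]},
    {"fingers": -1, "offset": [0, 0, -1.1], "dr": [0, 0, 0]},
    {"fingers": -1, "offset": [0, 0, -1.1], "dr": [0, 0, 0]},
    {"fingers": -1, "offset": [0, 0, -1.1], "dr": [0, 0, 0]},
    {"fingers": -1, "offset": [0, 0, -1.1], "dr": [0, 0, 0]},
    {"fingers": -1, "offset": [0, 0, -1.1], "dr": [0, 0, 0]},
  ],
)

```text
time: 12.27
tool_pos: [0.687, 0.0131, 0.0706]
eef_rot: [[-0.005, 1.0, 0.022], [-0.005, 0.022, -1.0], [-1.0, -0.005, 0.005]]
force: [0.3, -0.2, 0.3]
gripper_width: 0.0003
```

```bash
python3 -c "
from h import *
s=snap('side','s12');cv2.imwrite('pics/s12z.png',cv2.resize(s['pixels'][80:260,240:465,::-1],(750,600),interpolation=2))
print(ctrl.read_state()['tool_pos'],ctrl.read_state()['q'],ctrl.read_state()['gripper_width'])"
```

```text
[0.68565145 0.01309848 0.06808415] [ 0.00502601  0.60355901  1.47226824 -0.00626012  1.07450852  1.55647515] 0.00012140398557762886
```

View pics/s12z.png

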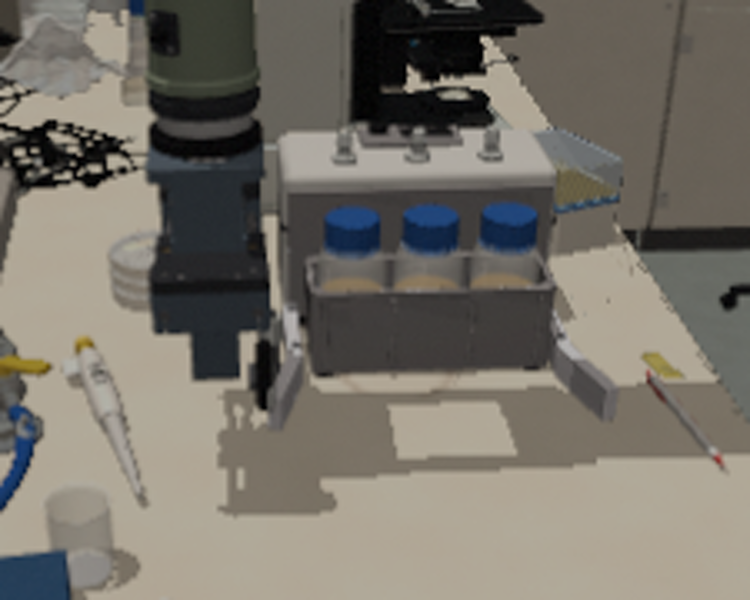

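```bash
python3 -c "
import numpy as np
H=np.array([.6446,-.0915]);p=np.array([.6857,.0131]);y0=-88.9
for g in [91,86,81,76,71,66,61,56,51,46,41,36,31,26,21,16,11,8,6,4,3,2,1,0]:
    a=np.radians(181.1-g);d=np.array([np.cos(a),np.sin(a)]);o=np.array([d[1],-d[0]])
    q=H+.105*d+.0265*o;print(g,q.round(4),((q-p)*100).round(2),round(1.1-g-y0,1));p=q;y0=1.1-g
"
```

```text
91 [0.6709 0.0135] [-1.48  0.04] -1.0
86 [0.6617 0.0154] [-0.93  0.19] 5.0
81 [0.6523 0.0165] [-0.94  0.11] 5.0
76 [0.6428 0.0168] [-0.94  0.03] 5.0
71 [0.6334 0.0162] [-0.94 -0.06] 5.0
66 [0.6241 0.0148] [-0.93 -0.14] 5.0
61 [0.6149 0.0126] [-0.92 -0.22] 5.0
56 [0.6059 0.0096] [-0.9 -0.3] 5.0
51 [0.5972 0.0059] [-0.87 -0.38] 5.0
46 [0.5889 0.0014] [-0.83 -0.45] 5.0
41 [ 0.581  -0.0038] [-0.79 -0.52] 5.0
36 [ 0.5736 -0.0097] [-0.74 -0.59] 5.0
31 [ 0.5668 -0.0162] [-0.69 -0.65] 5.0
26 [ 0.5605 -0.0233] [-0.63 -0.71] 5.0
21 [ 0.5549 -0.0308] [-0.56 -0.76] 5.0
16 [ 0.5499 -0.0389] [-0.49 -0.8 ] 5.0
11 [ 0.5457 -0.0473] [-0.42 -0.84] 5.0
8 [ 0.5435 -0.0526] [-0.22 -0.52] 3.0
6 [ 0.5422 -0.0561] [-0.13 -0.36] 2.0
4 [ 0.5411 -0.0597] [-0.12 -0.36] 2.0
3 [ 0.5405 -0.0615] [-0.05 -0.18] 1.0
2 [ 0.54   -0.0634] [-0.05 -0.18] 1.0
1 [ 0.5396 -0.0652] [-0.05 -0.18] 1.0
0 [ 0.5391 -0.067 ] [-0.04 -0.18] 1.0
```

Call:
servo_tool(
  steps=[
    {"fingers": -1, "offset": [-0.8, 0, 0], "dr": [0, 0, -1]},
    {"fingers": -1, "offset": [-0.7, 0, 0], "dr": [0, 0, 0]},
    {"fingers": -1, "offset": [-0.93, 0.19, 0], "dr": [0, 0, 5]},
    {"fingers": -1, "offset": [-0.94, 0.11, 0], "dr": [0, 0, 5]},
    {"fingers": -1, "offset": [-0.94, 0.03, 0], "dr": [0, 0, 5]},
    {"fingers": -1, "offset": [-0.94, -0.06, 0], "dr": [0, 0, 5]},
    {"fingers": -1, "offset": [-0.93, -0.14, 0], "dr": [0, 0, 5]},
    {"fingers": -1, "offset": [-0.92, -0.22, 0], "dr": [0, 0, 5]},
  ],
)

```text
time: 12.98
tool_pos: [0.6167, 0.0125, 0.0732]
eef_rot: [[0.003, 0.862, 0.508], [-0.006, 0.508, -0.862], [-1.0, -0.001, 0.006]]
force: [1.8, 0.5, -0.8]
gripper_width: 0.0004
```

```bash
python3 -c "
from h import *
s=snap('side','s13');cv2.imwrite('pics/s13z.png',cv2.resize(s['pixels'][80:260,240:465,::-1],(750,600),interpolation=2))
print(ctrl.read_state()['tool_pos'],ctrl.read_state()['force'])"
```

```text
[0.61436998 0.01199242 0.07307171] [-1.24191593  0.5834571  -0.61231581]
```

View pics/s13z.png

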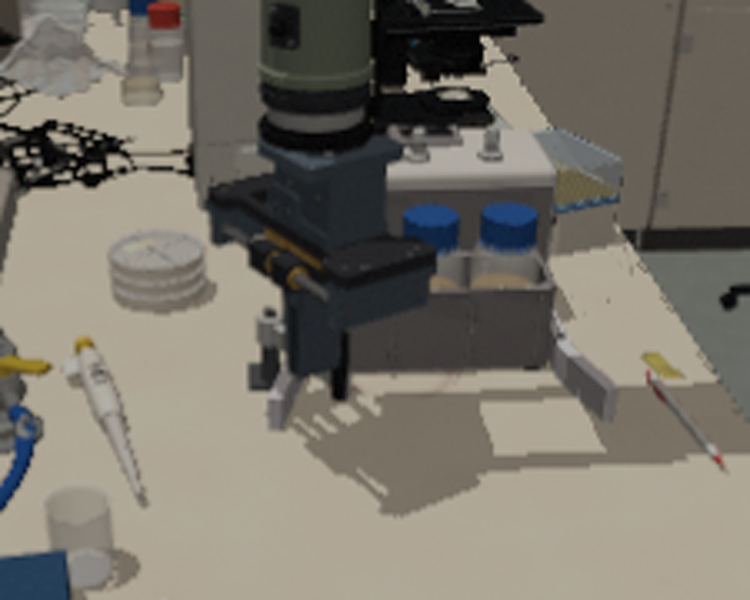

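The gate is swinging; its tab shows to the right of the finger at (340,370).

Call:
servo_tool(
  steps=[
    {"fingers": -1, "offset": [-0.9, -0.3, -0.1], "dr": [0, 0, 5]},
    {"fingers": -1, "offset": [-0.87, -0.38, -0.1], "dr": [0, 0, 5]},
    {"fingers": -1, "offset": [-0.83, -0.45, -0.1], "dr": [0, 0, 5]},
    {"fingers": -1, "offset": [-0.79, -0.52, 0], "dr": [0, 0, 5]},
    {"fingers": -1, "offset": [-0.74, -0.59, 0], "dr": [0, 0, 5]},
    {"fingers": -1, "offset": [-0.69, -0.65, 0], "dr": [0, 0, 5]},
    {"fingers": -1, "offset": [-0.63, -0.71, 0], "dr": [0, 0, 5]},
    {"fingers": -1, "offset": [-0.56, -0.76, 0], "dr": [0, 0, 5]},
    {"fingers": -1, "offset": [-0.49, -0.8, 0], "dr": [0, 0, 5]},
  ],
)

```text
time: 13.78
tool_pos: [0.5517, -0.0394, 0.07]
eef_rot: [[0.006, 0.252, 0.968], [-0.004, 0.968, -0.252], [-1.0, -0.002, 0.007]]
force: [-0.1, 0.6, 1.0]
gripper_width: 0.0005
```

```bash
python3 -c "
from h import *
s=snap('side','s14');cv2.imwrite('pics/s14z.png',cv2.resize(s['pixels'][80:260,240:465,::-1],(750,600),interpolation=2))
print(ctrl.read_state()['tool_pos'],ctrl.read_state()['force'])"
```

```text
[ 0.55081508 -0.04073781  0.06995765] [0.17446539 0.06661925 0.42996434]
```

View pics/s14z.png

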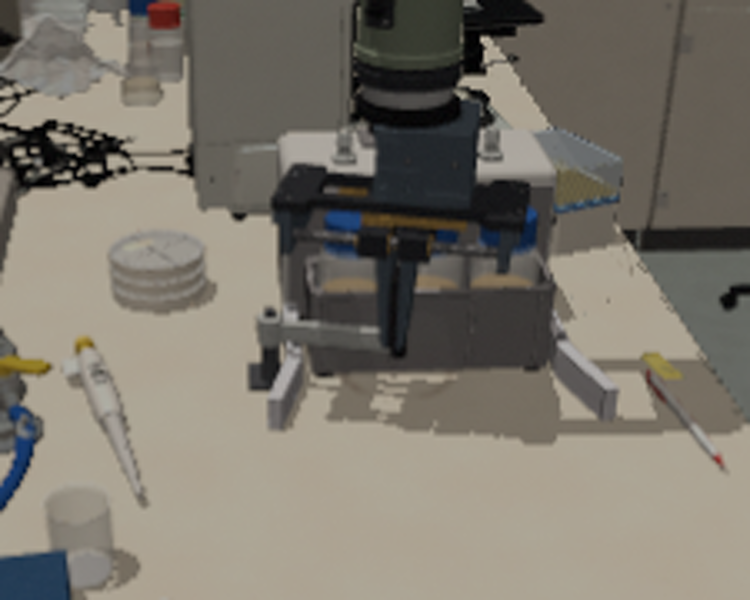

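Call:
servo_tool(
  steps=[
    {"fingers": -1, "offset": [-0.42, -0.84, 0], "dr": [0, 0, 5]},
    {"fingers": -1, "offset": [-0.22, -0.52, 0], "dr": [0, 0, 3]},
    {"fingers": -1, "offset": [-0.13, -0.36, 0], "dr": [0, 0, 2]},
    {"fingers": -1, "offset": [-0.12, -0.36, 0], "dr": [0, 0, 2]},
    {"fingers": -1, "offset": [-0.05, -0.18, 0], "dr": [0, 0, 1]},
    {"fingers": -1, "offset": [-0.05, -0.18, 0], "dr": [0, 0, 1]},
    {"fingers": -1, "offset": [-0.05, -0.18, 0], "dr": [0, 0, 1]},
  ],
)

```text
time: 14.42
tool_pos: [0.5415, -0.0655, 0.0694]
eef_rot: [[0.006, -0.004, 1.0], [-0.003, 1.0, 0.004], [-1.0, -0.003, 0.006]]
force: [0.3, 0.0, 1.4]
gripper_width: 0.0004
```

Call:
servo_tool(
  steps=[
    {"fingers": -1, "offset": [-0.04, -0.15, 0], "dr": [0, 0, 1]},
    {"fingers": -1, "offset": [0, -0.1, 0], "dr": [0, 0, 0]},
  ],
)

```text
time: 14.58
tool_pos: [0.5411, -0.0666, 0.0693]
eef_rot: [[0.006, -0.021, 1.0], [-0.0, 1.0, 0.021], [-1.0, -0.0, 0.006]]
force: [-0.1, 9.9, 2.3]
gripper_width: 0.0004
```

Call:
servo_tool(
  steps=[
    {"fingers": -1, "offset": [0, -0.1, 0], "dr": [0, 0, 0]},
    {"fingers": -1, "offset": [0, 0, 0], "dr": [0, 0, 0]},
  ],
)

```text
time: 14.75
tool_pos: [0.5411, -0.0666, 0.0693]
eef_rot: [[0.006, -0.02, 1.0], [0.001, 1.0, 0.02], [-1.0, 0.001, 0.006]]
force: [0.2, 10.7, 3.9]
gripper_width: 0.0001
```

Call:
servo_tool(
  steps=[
    {"fingers": -1, "offset": [0, 0.4, 0], "dr": [0, 0, 0]},
    {"fingers": -1, "offset": [0, 1.0, 0], "dr": [0, 0, 0]},
    {"fingers": -1, "offset": [0, 3, 0], "dr": [0, 0, 0]},
    {"fingers": -1, "offset": [0, 4, 0.5], "dr": [0, 0, 0]},
    {"fingers": -1, "offset": [0, 4, 1], "dr": [0, 0, 0]},
    {"fingers": -1, "offset": [-1, 4, 1], "dr": [0, 0, 0]},
    {"fingers": -1, "offset": [-1, 4, 1], "dr": [0, 0, 0]},
    {"fingers": -1, "offset": [-1, 4, 1], "dr": [0, 0, 0]},
    {"fingers": -1, "offset": [-1, 4, 1], "dr": [0, 0, 0]},
  ],
)

```text
time: 15.5
tool_pos: [0.5008, 0.2138, 0.1237]
eef_rot: [[0.006, -0.022, 1.0], [-0.004, 1.0, 0.022], [-1.0, -0.004, 0.006]]
force: [1.1, -0.1, -0.5]
gripper_width: 0.0005
```

```bash
python3 -c "
from h import *
crate('t15')
c=load('t15');cv2.imwrite('pics/t15y.png',cv2.resize(c['pixels'][180:320,360:530,::-1],(728,600),interpolation=2))
s=snap('side','s15');cv2.imwrite('pics/s15z.png',cv2.resize(s['pixels'][80:260,240:465,::-1],(750,600),interpolation=2))
"
```

```text
[416 203  22  22 378] [ 0.577  -0.1361]
[418 236  23  22 398] [ 0.5134 -0.1372]
[421 269  23  23 410] [ 0.4498 -0.1384]
centre [ 0.5134 -0.1372] yaw 1.0
15.55 [0.5003 0.2211 0.1257] [-0.64155335  5.71268661  1.74315048]
```

View pics/t15y.png

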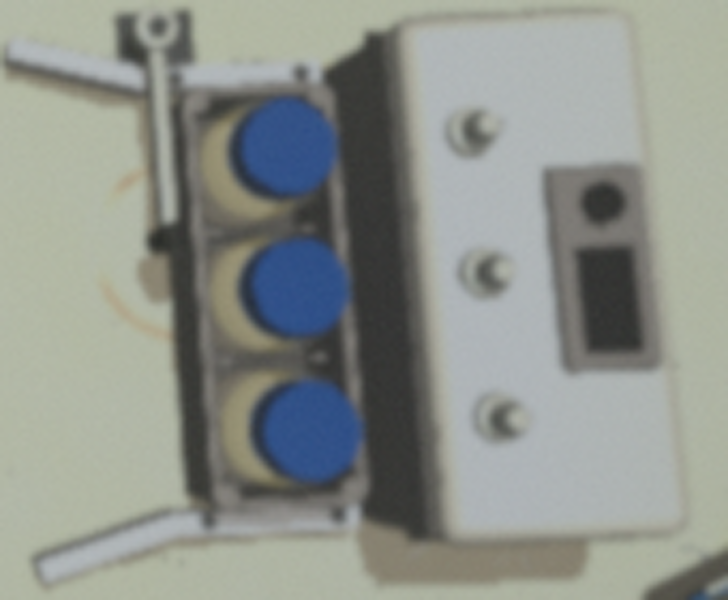

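View pics/s15z.png

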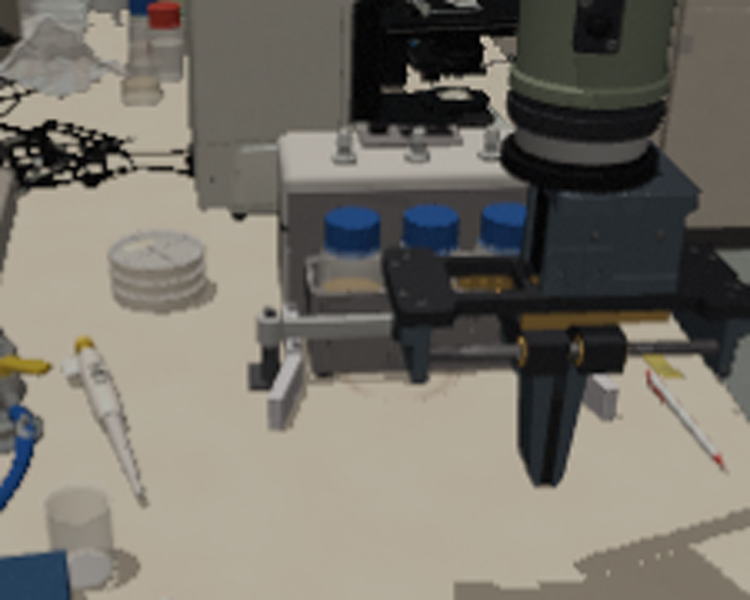

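```bash
python3 -c "
from h import *
c=load('t15');P=lambda x,y,z:onz(c,360+x/(728/170),180+y/(600/140),z)[:2]
a=P(155.5,50,.062);b=P(168,222,.062);d=b-a;print(a,b,'bar angle - bay yaw rad',np.arctan2(-d[1],-d[0])-np.radians(1.05))
t=P(160,236,.098);print('tab',t,'expected',.5134+.027-.0009,-.1372+.048+.0005)
"
```

```text
[ 0.63420757 -0.09202995] [ 0.54886282 -0.09354135] bar angle - bay yaw rad -0.0006184029959830049
tab [ 0.53960219 -0.08255445] expected 0.5395 -0.08869999999999999
```

```bash
python3 -c "
from h import *
c=snap('top','t16');hsv=c['pixels'].astype(int).sum(2)[225:245,388:410];print(hsv)
ctrl.sign_off()"
```

```text
[[512 520 525 525 523 496 429 362 319 382 478 507 437 305 204 204 260 318
  328 313 325 352]
 [520 530 529 528 521 497 434 366 315 374 481 509 447 313 205 192 251 318
  328 304 312 329]
 [529 526 524 529 524 492 434 364 310 366 471 505 452 319 200 194 246 318
  330 312 304 318]
 [527 530 529 532 524 493 430 366 306 358 476 508 454 323 207 189 261 335
  347 308 304 314]
 [528 529 527 529 521 496 431 360 311 352 466 505 458 325 210 190 260 344
  351 308 303 307]
 [528 530 530 532 528 495 433 366 310 341 449 487 435 309 207 190 259 343
  351 304 287 303]
 [529 529 532 524 524 497 427 366 312 314 394 419 366 262 196 189 258 343
  349 300 278 280]
 [534 526 527 529 522 494 423 356 289 258 288 297 256 201 171 180 263 345
  348 303 279 269]
 [527 528 530 528 522 482 397 316 244 197 195 192 181 169 167 182 261 340
  350 317 298 288]
 [529 522 530 528 525 471 358 247 184 156 164 170 172 168 164 178 243 327
  347 335 318 300]
 [529 527 527 526 513 451 315 191 153 144 150 166 177 176 167 168 228 302
  339 326 286 259]
 [529 526 529 526 512 434 305 187 141 146 142 155 171 172 165 170 209 281
  326 321 278 249]
 [532 526 527 522 516 456 332 208 161 147 158 155 167 179 171 173 207 271
  322 316 284 270]
 [526 526 528 525 520 475 386 280 214 193 194 180 181 186 176 175 196 257
  314 315 282 268]
 [526 527 521 526 508 477 420 344 291 279 262 223 188 180 178 180 188 247
  313 320 280 276]
 [528 527 525 513 485 444 407 377 358 343 323 254 194 181 172 169 189 246
  316 329 292 294]
 [525 528 524 504 450 407 390 385 379 376 347 262 202 177 171 175 184 248
  329 339 312 315]
 [528 529 523 495 433 397 385 383 382 378 349 278 210 179 173 174 185 254
  338 352 314 326]
 [529 531 525 495 433 393 386 383 389 376 353 285 204 179 176 170 182 251
  341 349 320 334]
 [528 526 521 497 441 395 383 382 385 381 352 285 212 180 174 176 180 255
  342 352 327 343]]
the job is handed in; nothing more can be done
```

I pushed the crate into the bay until it was fully home, then pushed the gate shut. The job is handed in at about 15.6 s of the 58 s allowed; sign-off reports no verdict. I pushed low on the long wall with the open fingertips, steering the crate square and centred before the mouth. I closed the gate with the closed fingertips on its tab, then moved the arm clear.

**Checks that agreed:**
- **Crate home:** its final centre is at (0.513, -0.137) with yaw 1.0°. This matches my estimate of the bay pose, about (0.5135, -0.137) at 1.1°. At the stops the force rose to 33 N with no further movement, and closing the gate did not shift the crate.
- **Plunger and tilt:** I could not read the plunger directly; I inferred that it was pressed in from the crate reaching the stops. The crate looked upright in every picture.
- **Gate shut:** the bar measures within 0.001 rad of the bay's x axis. It met a firm stop at about 10 N, with the tool where the shut position predicts.
- **Bystanders:** the path stayed away from the beaker, marker and pipette, and they look unmoved in the pictures, though I did not measure them.

**Check that disagreed:** the tab top came out about 6 mm short of its shut position, which would put the gate near the 0.06 rad limit. I think I picked the wrong pixel on the dark tab, since the bar angle and the stop both say shut. I did not measure it again before handing in.

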